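# Secure the grinder cover and hold its dead-man plunger half pressed

### The arm

A 6-joint arm with a two-finger parallel gripper is mounted at the origin on a cart in front of the work surface, level with it; the furniture and walls round the work are solid. World frame = base frame: x ahead of the robot, y to its left, z up, the work surface at z = 0. Lengths are in m, angles in rad, forces in N, time in s.
With the tool pointing down it reaches from about 0.275 to 1 m from the base axis. Payload 8.4 kg.
Tool frame: the origin (TCP) lies on the front face of the gripper's body, between the roots of the fingers; the fingertips stand 73 mm ahead of it and the grasp point (between the pads) lies 54 mm ahead of it; x points along the fingers, z is the direction in which the jaws open and shut, and the axes are right-handed (so a half turn about x gives the same grasp; the last joint's range is limited). The gripper opens to 85 mm and grips with 20 to 120 N. Pads are 22 mm wide; open, the fingers measure 114 mm over their backs; the gripper's body (76 mm by 85 mm) begins 54 mm behind the grasp point. The pads swing forward as they close: fully open they stand 13 mm farther back than shut.
Start: joints at [-1.325, 0.353, 1.633, -0, 1.155, -0.002], TCP at [0.153, -0.606, 0.304] pointing down, gripper open.
Joint ranges: [-2.63, 2.63], [-0.92, 2.1], [0.06, 2.66], [-1.3, 4.44], [0, 2.69], [-3.02, 3.02]. Speed limits (rad/s): [2.22, 2.22, 2.79, 3.14, 3.14, 3.14].

### API

Orientations are given as [roll, pitch, yaw] about the fixed x, y, z axes, in that order (R = Rz(yaw) Ry(pitch) Rx(roll)).
In Python, from workcell import ctrl, eyes gives the robot as it stands.
- The arm moves only by the tool move_arm, never from a script. Its argument "motion" is a list that holds one entry, the list of rows, each a list of 7 numbers: the shift along the world's x, y, z in m, then the turn, a rotation vector about the world's x, y, z in rad, then the finger opening in m, from 0 to 0.0854. In form: [[[tx, ty, tz, ax, ay, az, jaw], ...]]. A call has 1 to 12 rows; each row shifts and turns the commanded pose from where the row before left it; what a row does not reach is not made up. A row lasts 1/10 s, in which the tool goes at most 50 mm and 8.59 degrees, less where a joint would pass 70% of its speed; a pose out of reach is approached as far as the arm can. A call is refused whole if a number of a shift passes 0.05 or a number of a turn 0.15, either way. A call with a gripper value outside its range is refused whole. The fingers move at their own pace and stop on an object; the grip force is fixed at half the most. Time passes only in rows, so rows that do not move let the fingers close. It gives the time, the measured TCP pose, the force and the opening at its end, in the units of the state.
- ctrl.read_state(): the state, without advancing time (a new reading comes with each control period).
- eyes.read_camera(name): name is "scene" or "top" or "wrist"; returns a dict with "img" (400x640x3 uint8, red, green, blue), "range_z" (400x640 float32, m along the optical axis (not along the pixel's ray), 0 where there is no reading), "fx", "fy", "cx", "cy" (pixels), "k1" (the pictures are not rectified: a ray, as slopes to the right and down, at radius r is drawn at 1 + k1 r^2 times it, then the intrinsics apply), "R" (3x3) and "t" (3): a world point X has camera coordinates R X + t; the wrist camera has in their place "T_tool_cam" (4x4, takes a point from camera to tool coordinates, whose origin is the TCP and whose axes are the tool frame's). Camera axes: x right, y down, z forward; pixel columns grow to the right and rows downward; lengths in m; the calibration is good to about 2 mm. A picture is of the moment at which its call begins: read the wrist's pose just before it.
- ctrl.sign_off(): hands the job in, once; it reports no verdict.
The state is a dict: "time": time; "joint_pos": joint angles; "joint_vel": joint speeds; "joint_efforts": joint torques, N m; "eef_pos": TCP position; "tool_rot": TCP orientation; "contact_force": force on the tool from outside, world axes, zero at the start; "ft_torque": the same for the moment, N m; "opening": opening from 0.0 (shut) to 1.0 (fully open).
Only numpy, scipy, OpenCV 4.12 (cv2) and the standard library are available. Lean on these libraries where they do the work, as an engineer would, in place of code of your own. Each camera call takes 0.05 s, during which the arm holds its last target. There are 200 camera calls.

### The job

Get the coffee grinder ready for its cleaning run: first tighten both of the cover's captive wing knobs clockwise to their end stops, without pressing the dead-man plunger meanwhile. Then press the plunger half way down, until its flat top is level with the top of the gauge post beside it, never so far that it nears the bottom (that trips the machine), and keep it there for two seconds; the program finishes while still holding it down there. Leave the mug, the honey tin and the cocoa jar alone.

Things in the scene. Friction and masses are not known exactly. Their poses are not given: they have to be found in the camera images.
- grinder_base: low steel coffee grinder base, hopper off, fixed on a 3 mm rubber mat, 110 (x) x 264 (y) x 95 mm. Origin: centre of its underside; x from its front (outlet chute) to its back, y to its left, z up. A flat cover (90 x 152 mm) has its upper face at z = 110 mm, with a low cap 8 mm higher at its middle; wing knobs on the cover at y = +98 and y = 0. Dead-man plunger at y = -100 mm.
- bolt_left_grip (a point): black wing knob (bar 40 x 12 mm, 26 mm tall, round hub 21 mm across in its middle) of the captive cover bolt at the left end of the cover. Site on its turning axis at the top of the bar, 145 mm above the grinder's underside; the bar's underside is 9 mm above the cover. Site x axis = along the bar, z up; the bar can be gripped across its 12 mm from above.
- bolt_right_grip (a point): black wing knob (bar 40 x 12 mm, 26 mm tall, round hub 21 mm across in its middle) of the captive cover bolt at the right end of the cover, between the other knob and the plunger. Site on its turning axis at the top of the bar, 145 mm above the grinder's underside; the bar's underside is 9 mm above the cover. Site x axis = along the bar, z up; the bar can be gripped across its 12 mm from above.
- bolt_left (a joint): turn of the captive bolt knob at the left end of the cover, rad: 0 = loose end, 1.5 = tight against its end stop; it grows when turned clockwise seen from above, starts between 0 and 0.45, does not rise or sink, and stays where it is left (friction about 0.06 N m). At 0 its bar lies along the grinder's x, when tight nearly along y.
- bolt_right (a joint): turn of the captive bolt knob at the right end of the cover, rad: 0 = loose end, 1.5 = tight against its end stop; it grows when turned clockwise seen from above, starts between 0 and 0.45, does not rise or sink, and stays where it is left (friction about 0.06 N m). At 0 its bar lies along the grinder's x, when tight nearly along y.
- plunger_top (a point): centre of the flat top (32 mm across) of the dead-man plunger, a black mushroom head 38 mm across and 16 mm tall on a steel stem; 152 mm above the grinder's underside when released, moves down with the head.
- plunger (a joint): downward travel of the dead-man plunger, m: 0 = released, 0.015 = half way (runs), 0.030 = bottomed out (trips). It springs back when let go: it takes about 3 N to start and 0.5 N per mm more, about 10.5 N at half way and 18 N at the bottom.
- gauge_top (a point): top centre of the gauge post, a thin steel pin 8 mm across beside the plunger (32 mm behind its axis, along the grinder's x); 137 mm above the grinder's underside, exactly the height of the plunger's top at half travel.
- bar_mat: flat black ribbed rubber mat on the counter, 150 (x) x 600 (y) x 3 mm, on which the grinder stands somewhere along its length; origin at the centre of its underside. A fixed glass display case, 290 mm high, stands behind it with its front parallel to the mat, about 115 mm behind the mat centre line: keep the gripper and wrist clear of it.
- mug: white mug with a handle, about 62 x 89 x 52 mm; origin at the centre of its underside; a bystander
- honey_tin: round dark tin with an orange lid, 58 mm across, 60 mm high; origin at the centre of its underside; a bystander
- cocoa_jar: round jar with a pale lid, 64 mm across, 78 mm high; origin at the centre of its underside; a bystander

How it is judged:
On the way, in this order (a step that is already met when the one before it is completed fails the run):
1. both cover knobs are turned clockwise to their end stops, the plunger still released (value of joint each of bolt_left, bolt_right above 1.38 rad and value of joint plunger below 0.004 m), for 0.2 s.
2. the plunger is kept half way down, within 4 mm, for two seconds (value of joint each of bolt_left, bolt_right above 1.38 rad and value of joint plunger between 0.011 and 0.019 m and contact force between any of the fingers, the arm and grinder_base above 4 N), for 2 s.
At the end, for the whole second after the job is handed in: Both wing knobs are home (within 0.12 rad of the end stop, joint over 1.38 rad) and the robot is still pressing the plunger with more than 4 N at half travel (joint between 0.011 and 0.019 m, top within 4 mm of the gauge post's top), having kept it there for 2 s (all of step 2); the arm keeps its last pose, push and grip.
It fails at once if the plunger is pressed (over 4 mm) before both knobs are home (value of joint plunger above 0.004 m and value of joint any of bolt_left, bolt_right below 1.38 rad).
It fails at once if the plunger is pressed to the bottom (over 26 mm) (value of joint plunger above 0.026 m).
It fails at once if the mug is moved by more than 20 mm (distance of mug from where it was at the start of the episode above 0.02 m).
It fails at once if the honey tin is moved by more than 20 mm (distance of honey_tin from where it was at the start of the episode above 0.02 m).
It fails at once if the cocoa jar is moved by more than 20 mm (distance of cocoa_jar from where it was at the start of the episode above 0.02 m).
It also fails if it takes over 58 s, if anything falls off the work surface, if the arm or the gripper's body presses on something with over 40 N, if the wrist force passes 120 N, or if a joint passes its speed limit or range.

## Working session

There is one attempt and no reset: what is moved stays moved. The work goes in short steps, Python scripts to look and compute and a tool call to move; the robot and the scene stay as the last step left them, time stands still between calls to the robot, and variables do not carry over. Pictures are saved under pics/ and viewed, about 8 in all and at most 12, crops included, and the job is handed in when it is done.

Besides the shell and the picture viewer there is one more tool, called after ">>>" by a JSON object that holds its "op" and its "data". move_arm: Moves the arm, as the interface text tells. Its arguments: {"type":"object","properties":{"motion":{"type":"array","items":{"type":"array","items":{"type":"array","items":{"type":"number"}}}}},"required":["motion"]}

```bash
mkdir -p pics; cat > h.py <<'E'
import numpy as np, cv2
from workcell import ctrl, eyes
from scipy.spatial.transform import Rotation as Ro
def pts(d):
    h,w=d["range_z"].shape
    K=np.array([[d["fx"],0,d["cx"]],[0,d["fy"],d["cy"]],[0,0,1]])
    u,v=np.meshgrid(np.arange(w),np.arange(h))
    p=cv2.undistortPoints(np.stack([u,v],-1).reshape(-1,1,2).astype(float),K,np.array([d["k1"],0,0,0,0.])).reshape(h,w,2)
    return np.dstack([p,np.ones((h,w))])   # rays in cam
def cam(d,s=None):
    if "R" in d: return d["R"].T, -d["R"].T@d["t"]
    T=np.eye(4);T[:3,:3]=Ro.from_euler('xyz',s["tool_rot"]).as_matrix();T[:3,3]=s["eef_pos"]
    T=T@d["T_tool_cam"]; return T[:3,:3],T[:3,3]
def cloud(d,s=None):
    R,c=cam(d,s); return (pts(d)*d["range_z"][...,None])@R.T+c
def onplane(d,uv,z,s=None):
    R,c=cam(d,s); r=pts(d)
    o=[]
    for u,v in uv:
        q=R@r[int(round(v)),int(round(u))]; o.append(c+q*(z-c[2])/q[2])
    return np.array(o)
def save(n,img): cv2.imwrite(f"pics/{n}.png",cv2.cvtColor(img,cv2.COLOR_RGB2BGR))
E
python3 - <<'E'
from h import *
s=ctrl.read_state();print(s)
for n in("scene","top"):
    d=eyes.read_camera(n);save(n,d["img"]);print(n,cam(d),d["fx"],d["k1"])
E
```

```text
{'time': 0.0, 'joint_pos': array([-1.32540905e+00,  3.53628695e-01,  1.63415760e+00, -2.71750310e-05,
        1.15521028e+00, -2.40477390e-03]), 'joint_vel': array([ 7.99917592e-04,  9.70274322e-04, -2.23117875e-03,  1.62944256e-03,
       -1.67083043e-05, -1.21532238e-03]), 'joint_efforts': array([ 1.87420839e-03, -6.05234456e+01, -3.42069089e+01,  2.01266153e-04,
        9.32268013e-03, -3.23892516e-05]), 'eef_pos': array([ 0.15318575, -0.60553371,  0.30316373]), 'tool_rot': array([-3.12630135,  1.56939219,  1.83389068]), 'contact_force': array([ 0.80001158,  0.55569131, -0.12815767]), 'ft_torque': array([ 0.00558277,  0.00652075, -0.02580001]), 'opening': 0.998692284577443}
scene (array([[-0.48057601, -0.6534792 ,  0.5848176 ],
       [-0.87677507,  0.34460223, -0.33543223],
       [ 0.01766854, -0.67395418, -0.73856184]]), array([-0.24357766,  0.37738256,  1.07960696])) 363.5919785530412 -0.05061632347045886
top (array([[-0.02799735, -0.99480489,  0.09787431],
       [-0.99959208,  0.02841499,  0.00287551],
       [-0.00564167, -0.09775388, -0.99519463]]), array([ 0.37713251, -0.05719052,  1.37144266])) 362.8805307293849 0.028641549684633064
```

View pics/top.png

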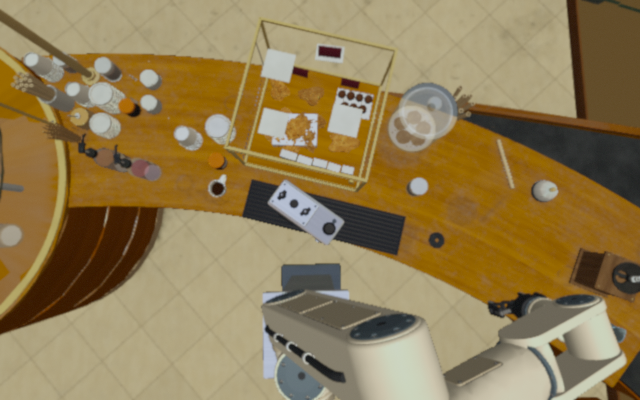

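View pics/scene.png

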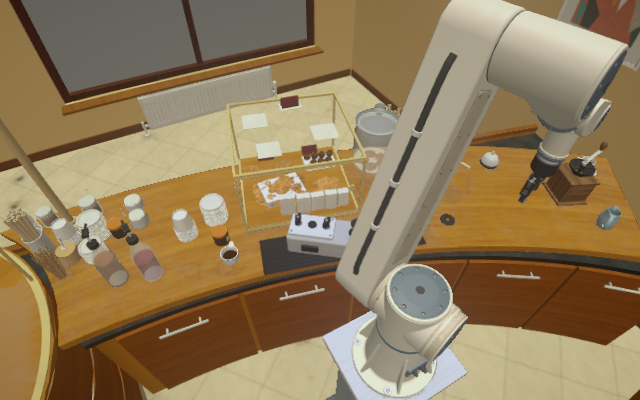

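```bash
python3 - <<'E'
from h import *
d=eyes.read_camera("top")
c=d["img"][140:260,200:420];save("topc",cv2.resize(c,None,fx=3.6,fy=3.6,interpolation=cv2.INTER_CUBIC))
P=cloud(d)
for n,z,uv in(("knobs",.148,[(282,197),(294,204),(307,211)]),("pl",.155,[(329,229)]),("mat",.003,[(250,181),(405,217),(400,254),(244,216)]),("case base",0.0,[(228,149),(360,190)]),("casetop",0.29,[(228,149),(360,190)])):
    print(n,onplane(d,uv,z).round(3).tolist(),[P[v,u].round(3).tolist() for u,v in uv])
E
```

```text
knobs [[0.489, 0.063, 0.148], [0.464, 0.023, 0.148], [0.439, -0.02, 0.148]] [[0.489, 0.063, 0.148], [0.466, 0.025, 0.122], [0.439, -0.02, 0.148]]
pl [[0.377, -0.092, 0.155]] [[0.377, -0.092, 0.155]]
mat [[0.567, 0.198, 0.003], [0.414, -0.383, 0.003], [0.278, -0.357, 0.003], [0.435, 0.222, 0.003]] [[0.568, 0.199, -0.002], [0.414, -0.383, 0.003], [0.277, -0.358, -0.002], [0.435, 0.223, -0.0]]
case base [[0.694, 0.282, 0.0], [0.521, -0.219, 0.0]] [[0.63, 0.213, 0.278], [0.521, -0.218, 0.002]]
casetop [[0.627, 0.21, 0.29], [0.491, -0.185, 0.29]] [[0.63, 0.213, 0.278], [0.521, -0.218, 0.002]]
```

View pics/topc.png

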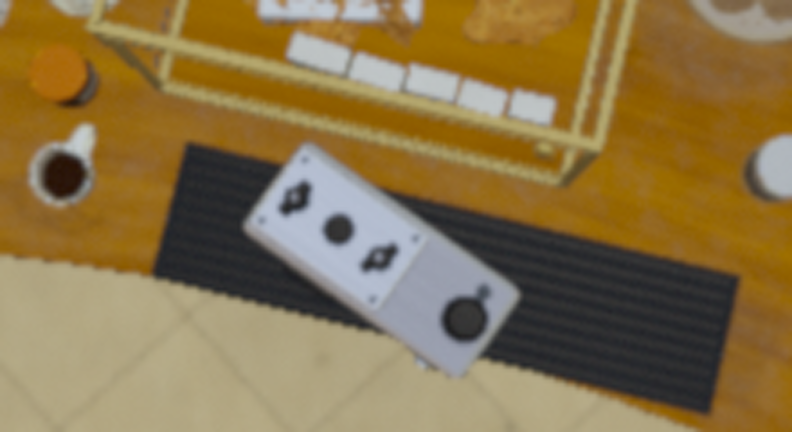

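```bash
python3 - <<'E'
from h import *
s=ctrl.read_state();M=Ro.from_euler('xyz',s["tool_rot"]).as_matrix();print(M.round(3), np.degrees(np.arctan2(M[1,2],M[0,2])))
d=eyes.read_camera("wrist");print(d["T_tool_cam"].round(4),d["fx"])
P=cloud(eyes.read_camera("top"))
# knob/plunger tops
m=(P[...,2]>.14)&(P[...,2]<.165)&(abs(P[...,0]-.43)<.12)&(abs(P[...,1])<.14)
n,l,st,ce=cv2.connectedComponentsWithStats(m.astype('u1'))
for i in range(1,n):
    q=P[l==i]; print(st[i],ce[i].round(1),np.median(q,0).round(4),q.mean(0).round(4))
E
```

```text
[[-0.     0.969  0.245]
 [ 0.001  0.245 -0.969]
 [-1.    -0.    -0.001]] -75.79945483089654
[[-5.000e-04 -2.857e-01  9.583e-01 -7.010e-02]
 [-5.000e-04 -9.583e-01 -2.857e-01  7.220e-02]
 [ 1.000e+00 -6.000e-04  3.000e-04 -6.000e-04]
 [ 0.000e+00  0.000e+00  0.000e+00  1.000e+00]] 325.4349825070471
[277 190  10  10  50] [281.3 194.3] [0.4993 0.0664 0.1482] [0.4984 0.0657 0.1479]
[300 207  11   9  50] [304.7 210.9] [ 0.4398 -0.0129  0.1478] [ 0.4401 -0.0121  0.148 ]
[334 220   1   2   2] [334.  220.5] [ 0.4051 -0.11    0.1438] [ 0.4051 -0.11    0.1438]
[324 223  11  11  99] [329.  228.1] [ 0.3803 -0.0921  0.1554] [ 0.3801 -0.0921  0.1551]
```

>>> {"op": "move_arm", "data": {"motion": [[[0.02,0.045,0.012,0,0,0,0.04],[0.02,0.045,0.012,0,0,0,0.04],[0.02,0.045,0.012,0,0,0,0.04],[0.02,0.045,0.012,0,0,0,0.04],[0.02,0.045,0.012,0,0,0,0.04],[0.02,0.045,0.012,0,0,0,0.04],[0.02,0.045,0.012,0,0,0,0.04],[0.02,0.045,0.012,0,0,0,0.04],[0.02,0.045,0.012,0,0,0,0.04],[0.02,0.045,0.012,0,0,0,0.04]]]}}

```text
time: 1.25
eef_pos: [0.3507, -0.1601, 0.423]
tool_rot: [0.899, 1.57, -0.425]
contact_force: [1.7, -1.1, 0.2]
opening: 0.471
```

>>> {"op": "move_arm", "data": {"motion": [[[0.008,0.014,-0.005,0,0,0.149,0.04],[0.008,0.014,-0.005,0,0,0.149,0.04],[0.008,0.014,-0.005,0,0,0.149,0.04],[0.008,0.014,-0.005,0,0,0.149,0.04],[0.008,0.014,-0.005,0,0,0.149,0.04],[0.008,0.014,-0.005,0,0,0.149,0.04],[0.008,0.014,-0.005,0,0,0.149,0.04],[0.008,0.014,-0.005,0,0,0.149,0.04],[0.008,0.014,-0.005,0,0,0.149,0.04],[0.008,0.014,-0.005,0,0,0.149,0.04],[0.008,0.014,0,0,0,0.149,0.04],[0,0,0,0,0,0.149,0.04]]]}}

```text
time: 2.45
eef_pos: [0.4392, -0.0068, 0.3721]
tool_rot: [1.18, 1.57, 1.652]
contact_force: [-0.1, 0.4, -0.5]
opening: 0.466
```

```bash
cat >> h.py <<'E'
def psi(s):
    M=Ro.from_euler('xyz',s["tool_rot"]).as_matrix(); return np.degrees(np.arctan2(M[1,2],M[0,2])), M
def look(name,zlo=.140,zhi=.165):
    s=ctrl.read_state();d=eyes.read_camera("wrist");P=cloud(d,s)
    save(name,d["img"])
    p,M=psi(s);print("eef",s["eef_pos"].round(4),"psi",p.round(2),"down",M[:,0].round(4),"j",s["joint_pos"].round(2),"F",s["contact_force"].round(1),"t",s["time"])
    m=(P[...,2]>zlo)&(P[...,2]<zhi)&(abs(P[...,0]-.43)<.14)&(abs(P[...,1])<.16)
    n,l,st,ce=cv2.connectedComponentsWithStats(m.astype('u1'))
    for i in range(1,n):
        if st[i,4]<8: continue
        q=P[l==i]; (c,wh,a)=cv2.minAreaRect(q[:,:2].astype('f4')*1000)
        if wh[0]<wh[1]: a+=90
        print(st[i,4],ce[i].round(),"mean",q.mean(0).round(4),"rect",np.round(c,1),np.round(wh,1),"ang",round((a+90)%180-90,1),"zmax",np.percentile(q[:,2],95).round(4))
    return d,s,P
E
python3 -c "
from h import *
look('w1')"
```

```text
eef [ 0.4392 -0.0068  0.3721] psi 27.07 down [-0.e+00  5.e-04 -1.e+00] j [-0.02 -0.01  1.92  0.    1.23 -0.49] F [-0.1  0.4 -0.5] t 2.45
761 [417. 137.] mean [0.496  0.0677 0.1473] rect [497.   67.4] [20.3 39.7] ang -37.0 zmax 0.1491
642 [320. 183.] mean [ 0.4378 -0.0097  0.1476] rect [438.4 -10.3] [19.8 38.9] ang -62.8 zmax 0.1492
1200 [228. 228.] mean [ 0.3787 -0.0876  0.154 ] rect [378.2 -89.9] [37.2 36.1] ang 26.3 zmax 0.1562
24 [246. 251.] mean [ 0.4035 -0.1096  0.1406] rect [ 403.5 -109.4] [7.4 5.1] ang 68.1 zmax 0.1414
10 [339. 339.] mean [ 0.5375 -0.1595  0.1446] rect [ 537.2 -159.4] [2.3 1. ] ang 8.5 zmax 0.1485
```

View pics/w1.png

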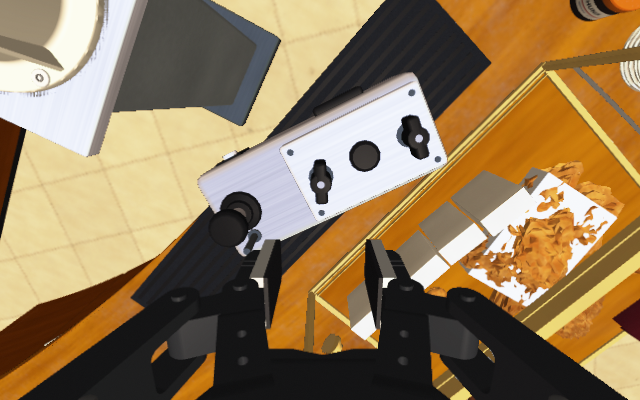

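>>> {"op": "move_arm", "data": {"motion": [[[0.0145,0.0185,-0.03,0,0,0.114,0.04],[0.0145,0.0185,-0.03,0,0,0.114,0.04],[0.0145,0.0185,-0.03,0,0,0.114,0.04],[0.0145,0.0185,-0.03,0,0,0.114,0.04],[0,0,0,0,0,0,0.04]]]}}

```text
time: 3.0
eef_pos: [0.496, 0.0671, 0.2487]
tool_rot: [2.281, 1.566, -3.08]
contact_force: [0.2, -0.0, 0.0]
opening: 0.471
```

```bash
python3 -c "
from h import *
look('w2')"
```

```text
eef [0.496  0.0671 0.2487] psi 52.84 down [-5.1e-03 -3.0e-04 -1.0e+00] j [ 0.13  0.23  1.95  0.    0.97 -0.79] F [ 0.2 -0.   0. ] t 3.0
1869 [158. 232.] mean [ 0.4385 -0.0078  0.1472] rect [438.6 -10.1] [20.6 39.8] ang -74.5 zmax 0.149
1688 [325. 232.] mean [0.4959 0.0687 0.1475] rect [497.2  67.6] [20.3 39.8] ang -27.2 zmax 0.149
983 [  9. 237.] mean [ 0.3884 -0.0779  0.1495] rect [388.2 -80.5] [12.2 33.5] ang -42.8 zmax 0.1543
62 [ 13. 278.] mean [ 0.4044 -0.1092  0.1406] rect [ 404.8 -108.9] [7.  7.3] ang -88.6 zmax 0.1415
```

View pics/w2.png

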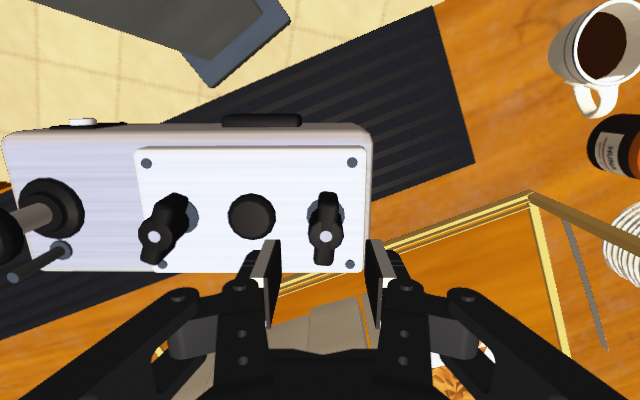

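>>> {"op": "move_arm", "data": {"motion": [[[0.0005,0,-0.018,0,0,0,0.04],[0.0005,0,-0.018,0,0,0,0.04],[0,0,-0.018,0,0,0,0.04],[0,0,0,0,0,0,0.0],[0,0,0,0,0,0,0.0],[0,0,0,0,0,0,0.0],[0,0,0,0,0,0,0.0],[0,0,0,0,0,0,0.0]]]}}

```text
time: 3.85
eef_pos: [0.4978, 0.0666, 0.1989]
tool_rot: [0.12, 1.569, 1.038]
contact_force: [4.5, 9.7, -16.7]
opening: 0.222
```

```bash
python3 -c "
from h import *
s=ctrl.read_state();print(s,psi(s))"
```

```text
{'time': 3.85, 'joint_pos': array([ 0.12908788,  0.29795441,  1.98734761,  0.00225555,  0.85496531,
       -0.79022047]), 'joint_vel': array([-5.74737402e-05, -2.43438656e-04, -1.08429337e-03, -7.16422426e-04,
       -3.31653822e-04,  7.89508397e-05]), 'joint_efforts': array([-4.05310303e+00, -5.72966838e+01, -2.88658082e+01, -1.83236115e+00,
        1.68898042e+00, -6.94373939e-04]), 'eef_pos': array([0.497773  , 0.0665919 , 0.19889052]), 'tool_rot': array([0.11996154, 1.56863846, 1.03779082]), 'contact_force': array([  4.46998023,   9.66277278, -16.6781711 ]), 'ft_torque': array([ 1.15828867, -0.5559386 , -0.02479838]), 'opening': 0.22168975781219508} (np.float64(52.58772837806011), array([[ 1.09646297e-03, -7.94284824e-01,  6.07544579e-01],
       [ 1.85853326e-03,  6.07545514e-01,  7.94282692e-01],
       [-9.99997672e-01,  2.58240254e-04,  2.14235592e-03]]))
```

>>> {"op": "move_arm", "data": {"motion": [[[0,0,0,0,0,-0.12,0.0],[0,0,0,0,0,-0.12,0.0],[0,0,0,0,0,-0.12,0.0],[0,0,0,0,0,-0.12,0.0]]]}}

```text
time: 4.25
eef_pos: [0.4977, 0.0667, 0.1989]
tool_rot: [0.691, 1.569, 1.124]
contact_force: [4.4, 10.7, -17.5]
opening: 0.219
```

```bash
python3 -c "
from h import *
s=ctrl.read_state();print(s['contact_force'],s['ft_torque'],s['eef_pos'],psi(s)[0])"
```

```text
[  4.43265954  10.72348035 -17.53251836] [ 1.38917434 -0.4496536   0.11067018] [0.49772679 0.06667492 0.1989031 ] 24.80500444530548
```

>>> {"op": "move_arm", "data": {"motion": [[[0,0,0,0,0,-0.12,0.0],[0,0,0,0,0,-0.12,0.0],[0,0,0,0,0,-0.12,0.0],[0,0,0,0,0,-0.12,0.0],[0,0,0,0,0,-0.12,0.0],[0,0,0,0,0,-0.12,0.0],[0,0,0,0,0,-0.12,0.0],[0,0,0,0,0,-0.12,0.0],[0,0,0,0,0,-0.08,0.0],[0,0,0,0,0,0,0.0]]]}}

```text
time: 5.25
eef_pos: [0.4976, 0.0662, 0.1992]
tool_rot: [1.451, 1.57, 0.848]
contact_force: [2.9, 5.5, -12.0]
opening: 0.223
```

```bash
python3 -c "
from h import *
s=ctrl.read_state();print(s['contact_force'],s['ft_torque'],s['eef_pos'],psi(s)[0])"
```

```text
[  2.90430841   5.54841231 -11.97115138] [ 0.76902551 -0.28058872  0.516275  ] [0.4975637  0.06617712 0.19922259] -34.5846072206541
```

>>> {"op": "move_arm", "data": {"motion": [[[0,0,0,0,0,0,0.04],[0,0,0,0,0,0,0.04],[0,0,0,0,0,0,0.04],[0,0,0,0,0,0,0.04],[0,0,0.03,0,0,0,0.04],[0,0,0.03,0,0,0.14,0.04],[-0.014,-0.019,0.01,0,0,0.14,0.04],[-0.014,-0.019,0,0,0,0.14,0.04],[-0.014,-0.019,0,0,0,0.14,0.04],[-0.016,-0.02,0,0,0,0.14,0.04],[0,0,0,0,0,0.14,0.04],[0,0,0,0,0,0.14,0.04]]]}}

```text
time: 6.45
eef_pos: [0.4392, -0.0117, 0.2686]
tool_rot: [-0.542, 1.57, -0.157]
contact_force: [-0.1, -0.3, 0.0]
opening: 0.467
```

```bash
python3 -c "
from h import *
look('w3')"
```

```text
eef [ 0.4392 -0.0117  0.2686] psi 22.07 down [ 5.e-04 -1.e-04 -1.e+00] j [-0.03  0.1   2.05 -0.    0.99 -0.42] F [-0.1 -0.3  0. ] t 6.45
1839 [464. 136.] mean [0.4959 0.0676 0.1472] rect [497.2  67.4] [39.4 20.5] ang 72.7 zmax 0.149
1404 [323. 216.] mean [ 0.4378 -0.0091  0.1476] rect [438.4 -10.2] [20.2 39.3] ang -73.6 zmax 0.1491
1261 [196. 279.] mean [ 0.3777 -0.0787  0.1526] rect [375.1 -81.1] [36.7 18.7] ang 18.7 zmax 0.1559
```

View pics/w3.png

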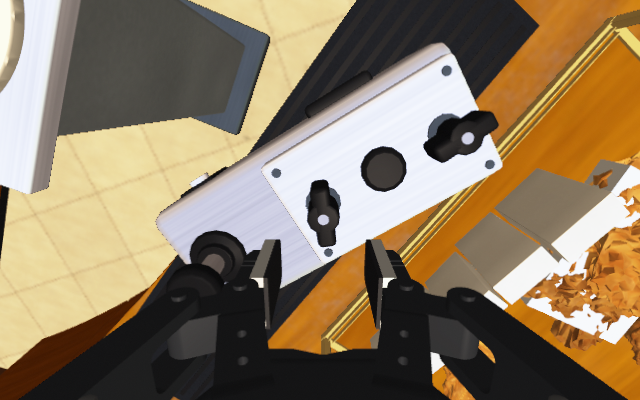

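```bash
cat >> h.py <<'E'
def bars(d,s,cs=((.4972,.0675),(.4387,-.0105))):
    P=onpl=None
    R,c=cam(d,s);q=pts(d)@R.T; X=c+q*((.148-c[2])/q[...,2:])
    Z=cloud(d,s)[...,2]
    for x,y in cs:
        m=(np.hypot(X[...,0]-x,X[...,1]-y)<.024)&(abs(Z-.148)<.003)
        far=m&(np.hypot(X[...,0]-x,X[...,1]-y)>.012)
        v=X[far][:,:2]-(x,y); a=np.angle((np.exp(2j*np.arctan2(v[:,1],v[:,0]))).mean())/2
        print((x,y),m.sum(),far.sum(),"centroid",X[m].mean(0).round(4),"bar deg",np.degrees(a).round(1),"q",np.radians((-36.9-np.degrees(a)+20)%180-20).round(3))
E
python3 -c "
from h import *
d,s,P=look('w3b');bars(d,s)"
```

```text
eef [ 0.4394 -0.0114  0.2686] psi 22.58 down [ 5.e-04 -1.e-04 -1.e+00] j [-0.03  0.1   2.05 -0.    0.99 -0.42] F [0.7 0.2 0.1] t 6.5
1834 [464. 138.] mean [0.4959 0.0676 0.1472] rect [497.   67.5] [39.7 20.1] ang 43.6 zmax 0.149
1406 [322. 216.] mean [ 0.4378 -0.0091  0.1475] rect [438.4 -10.3] [20.2 39.1] ang -74.4 zmax 0.149
1325 [195. 279.] mean [ 0.3777 -0.079   0.1526] rect [375.5 -81.5] [36.2 19.3] ang 21.0 zmax 0.1558
(0.4972, 0.0675) 1636 530 centroid [0.4965 0.0676 0.148 ] bar deg 57.7 q 1.49
(0.4387, -0.0105) 1336 440 centroid [ 0.4379 -0.0096  0.148 ] bar deg -59.4 q 0.393
```

>>> {"op": "move_arm", "data": {"motion": [[[-0.0005,0,-0.018,0,0,0.07,0.04],[0,0,-0.018,0,0,0.07,0.04],[0,0,-0.018,0,0,0,0.04],[0,0,-0.017,0,0,0,0.04],[0,0,0,0,0,0,0.0],[0,0,0,0,0,0,0.0],[0,0,0,0,0,0,0.0],[0,0,0,0,0,0,0.0],[0,0,0,0,0,0,0.0],[0,0,0,0,0,-0.1,0.0],[0,0,0,0,0,-0.1,0.0],[0,0,0,0,0,-0.1,0.0]]]}}

```text
time: 7.75
eef_pos: [0.4389, -0.0106, 0.197]
tool_rot: [1.645, 1.57, 1.861]
contact_force: [4.5, 4.9, -23.1]
opening: 0.222
```

```bash
python3 -c "
from h import *
s=ctrl.read_state();print(s['contact_force'],s['ft_torque'],s['eef_pos'],psi(s)[0])"
```

```text
[  4.53924992   4.90590868 -23.0791143 ] [ 0.79478299 -0.621572    0.10024164] [ 0.43887812 -0.01060634  0.19696513] 12.36894439874678
```

>>> {"op": "move_arm", "data": {"motion": [[[0,0,0,0,0,-0.12,0.0],[0,0,0,0,0,-0.12,0.0],[0,0,0,0,0,-0.12,0.0],[0,0,0,0,0,-0.12,0.0],[0,0,0,0,0,-0.12,0.0],[0,0,0,0,0,-0.12,0.0],[0,0,0,0,0,-0.13,0.0],[0,0,0,0,0,0,0.0]]]}}

```text
time: 8.55
eef_pos: [0.4391, -0.0113, 0.1972]
tool_rot: [-0.741, 1.57, -1.374]
contact_force: [3.8, -1.4, -20.4]
opening: 0.225
```

```bash
python3 -c "
from h import *
s=ctrl.read_state();print(s['contact_force'],s['ft_torque'],s['eef_pos'],psi(s)[0])"
```

```text
[  3.84522991  -1.37828439 -20.37399463] [-0.50183006 -0.71876991 -0.07557865] [ 0.43912267 -0.01132847  0.19720886] -36.28445193333092
```

>>> {"op": "move_arm", "data": {"motion": [[[0,0,0,0,0,0,0.04],[0,0,0,0,0,0,0.04],[0,0,0,0,0,0,0.04],[0,0,0,0,0,0,0.04],[0,0,0.03,0,0,0,0.04],[0,0,0.03,0,0,0.14,0.04],[0,0,0.03,0,0,0.14,0.04],[0,0,0.01,0,0,0.14,0.0],[0,0,0,0,0,0,0.0]]]}}

```text
time: 9.45
eef_pos: [0.44, -0.011, 0.2992]
tool_rot: [0.181, 1.567, -0.025]
contact_force: [-0.2, 0.8, 0.1]
opening: 0.133
```

```bash
python3 -c "
from h import *
d,s,P=look('w4');bars(d,s)"
```

```text
eef [ 0.44   -0.011   0.2992] psi -11.85 down [ 4.e-03 -1.e-04 -1.e+00] j [-0.03  0.06  2.02  0.    1.06  0.18] F [-0.2  0.8  0.1] t 9.45
1485 [384.  73.] mean [0.497  0.0677 0.1475] rect [497.3  67.4] [39.7 20.3] ang 71.2 zmax 0.1491
1095 [321. 203.] mean [ 0.439  -0.0092  0.1475] rect [438.5 -10.4] [39.8 20. ] ang 73.7 zmax 0.149
(0.4972, 0.0675) 1417 461 centroid [0.4972 0.0677 0.148 ] bar deg 56.9 q 1.504
(0.4387, -0.0105) 1031 340 centroid [ 0.4389 -0.0097  0.148 ] bar deg 59.2 q 1.464
```

View pics/w4.png

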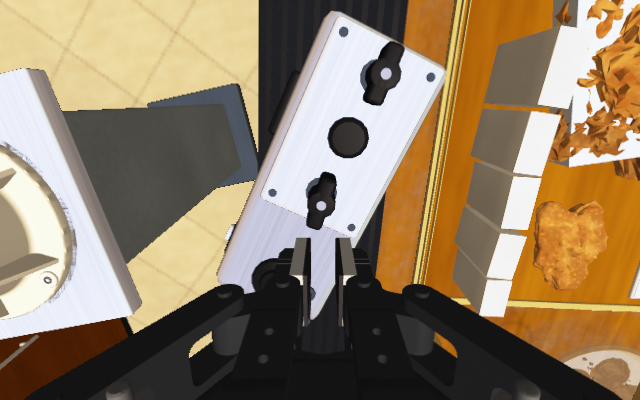

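>>> {"op": "move_arm", "data": {"motion": [[[-0.001,0,-0.03,0,0,-0.11,0.04],[0,0,-0.03,0,0,-0.11,0.04],[0,0,-0.03,0,0,-0.11,0.04],[0,0,-0.012,0,0,0,0.04],[0,0,0,0,0,0,0.0],[0,0,0,0,0,0,0.0],[0,0,0,0,0,0,0.0],[0,0,0,0,0,0,0.0],[0,0,0,0,0,0,0.0],[0,0,0,0,0,-0.05,0.0],[0,0,0,0,0,-0.05,0.0],[0,0,0,0,0,0,0.0]]]}}

```text
time: 10.7
eef_pos: [0.4384, -0.0116, 0.1949]
tool_rot: [-0.411, 1.569, -1.049]
contact_force: [8.3, -5.1, -27.2]
opening: 0.222
```

```bash
python3 -c "
from h import *
s=ctrl.read_state();print(s['contact_force'],s['ft_torque'],s['eef_pos'],psi(s)[0])"
```

```text
[  8.32826901  -5.12233554 -27.21706419] [-0.64239628 -1.04857812  0.84332187] [ 0.43843586 -0.01157257  0.1949328 ] -36.518577982428134
```

>>> {"op": "move_arm", "data": {"motion": [[[0,0,0,0,0,0,0.04],[0,0,0,0,0,0,0.04],[0,0,0,0,0,0,0.04],[0,0,0,0,0,0,0.04],[0,0,0.035,0,0,0,0.04],[0,0,0.035,0,0,0.14,0.0],[0,0,0.035,0,0,0.14,0.0],[0,0,0.01,0,0,0.14,0.0],[0,0,0.01,0,0,0.14,0.0],[0,0,0.01,0,0,0.14,0.0],[0,0,0,0,0,0.14,0.0],[0,0,0,0,0,0.14,0.0]]]}}

```text
time: 11.9
eef_pos: [0.4382, -0.0109, 0.331]
tool_rot: [-0.283, 1.57, 0.064]
contact_force: [0.4, -1.1, 0.5]
opening: 0.001
```

>>> {"op": "move_arm", "data": {"motion": [[[-0.01,-0.015,0,0,0,0.14,0.0],[-0.01,-0.015,0,0,0,0.14,0.0],[-0.01,-0.015,0,0,0,0.14,0.0],[-0.01,-0.015,0,0,0,0.14,0.0],[-0.01,-0.01,0,0,0,0.02,0.0],[-0.01,-0.01,0,0,0,0,0.0],[0,0,0,0,0,0,0.0]]]}}

```text
time: 12.6
eef_pos: [0.3771, -0.0916, 0.3305]
tool_rot: [-2.556, 1.571, -1.636]
contact_force: [0.3, -0.6, -0.4]
opening: 0.001
```

```bash
python3 -c "
from h import *
d,s,P=look('w5');bars(d,s);print(s['opening'])"
```

```text
eef [ 0.3771 -0.0916  0.3305] psi 52.71 down [-0.e+00 -2.e-04 -1.e+00] j [-0.24 -0.06  2.07 -0.    1.14 -1.16] F [ 0.3 -0.6 -0.4] t 12.6
1699 [324. 194.] mean [ 0.3768 -0.0897  0.1542] rect [378.1 -90.7] [37.  37.2] ang -27.1 zmax 0.156
931 [446. 192.] mean [ 0.4368 -0.0113  0.1471] rect [437.9 -11. ] [39.7 20.2] ang 53.4 zmax 0.1491
967 [564. 191.] mean [0.495  0.0658 0.1468] rect [497.  67.] [39.  20.5] ang 42.5 zmax 0.1489
27 [325. 227.] mean [ 0.4035 -0.1097  0.1406] rect [ 403.1 -109.7] [6.2 6. ] ang 62.8 zmax 0.1417
(0.4972, 0.0675) 818 268 centroid [0.4958 0.0664 0.148 ] bar deg 56.6 q 1.509
(0.4387, -0.0105) 829 268 centroid [ 0.4375 -0.0112  0.148 ] bar deg 57.0 q 1.502
0.001196649579654335
```

View pics/w5.png

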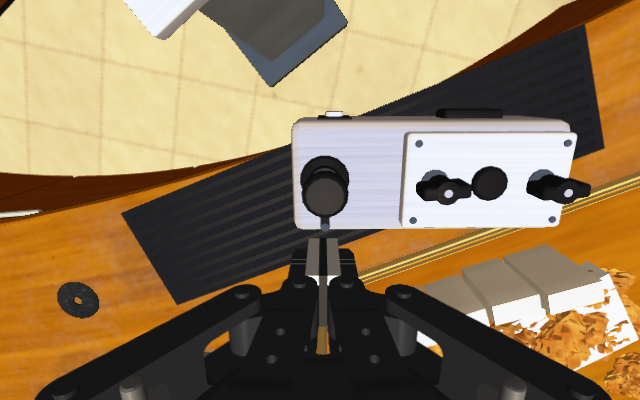

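>>> {"op": "move_arm", "data": {"motion": [[[0.001,0.001,-0.03,0,0,0,0],[0,0,-0.03,0,0,0,0],[0,0,-0.028,0,0,0,0],[0,0,-0.005,0,0,0,0],[0,0,-0.005,0,0,0,0],[0,0,-0.004,0,0,0,0],[0,0,-0.004,0,0,0,0],[0,0,0,0,0,0,0]]]}}

```text
time: 13.45
eef_pos: [0.38, -0.0901, 0.2249]
tool_rot: [-1.045, 1.569, -0.124]
contact_force: [0.7, 1.6, 2.8]
opening: 0.003
```

```bash
python3 -c "
from h import *
d,s,P=look('w6',.135);bars(d,s)"
```

```text
eef [ 0.38   -0.0901  0.2249] psi 52.76 down [ 2.1e-03 -3.0e-04 -1.0e+00] j [-0.24  0.09  2.19  0.    0.86 -1.16] F [0.7 1.6 2.8] t 13.45
2480 [318. 235.] mean [ 0.3699 -0.0849  0.1521] rect [373.8 -87.5] [37.5 26.4] ang 57.0 zmax 0.163
2861 [513. 244.] mean [ 0.4353 -0.0118  0.1457] rect [438.2 -11.3] [40.1 20.7] ang 44.5 zmax 0.1489
(0.4972, 0.0675) 0 0 centroid [nan nan nan] bar deg nan q nan
(0.4387, -0.0105) 2091 705 centroid [ 0.437  -0.0114  0.148 ] bar deg 55.4 q 1.53h.py:44: RuntimeWarning: Mean of empty slice.
  v=X[far][:,:2]-(x,y); a=np.angle((np.exp(2j*np.arctan2(v[:,1],v[:,0]))).mean())/2
  ret = ret.dtype.type(ret / rcount)
h.py:45: RuntimeWarning: Mean of empty slice.
  print((x,y),m.sum(),far.sum(),"centroid",X[m].mean(0).round(4),"bar deg",np.degrees(a).round(1),"q",np.radians((-36.9-np.degrees(a)+20)%180-20).round(3))
  ret = um.true_divide(
```

>>> {"op": "move_arm", "data": {"motion": [[[0,0,-0.003,0,0,0,0],[0,0,-0.003,0,0,0,0],[0,0,-0.002,0,0,0,0],[0,0,0,0,0,0,0],[0,0,0,0,0,0,0]]]}}

```text
time: 14.0
eef_pos: [0.38, -0.0901, 0.2169]
tool_rot: [-1.014, 1.569, -0.093]
contact_force: [1.5, 1.7, 8.3]
opening: -0.004
```

>>> {"op": "move_arm", "data": {"motion": [[[0,0,-0.002,0,0,0,0],[0,0,-0.002,0,0,0,0],[0,0,0,0,0,0,0],[0,0,0,0,0,0,0]]]}}

```text
time: 14.4
eef_pos: [0.38, -0.0901, 0.213]
tool_rot: [-1.032, 1.569, -0.111]
contact_force: [1.4, 2.4, 9.1]
opening: 0.002
```

```bash
python3 - <<'E'
from h import *
F=[]
for i in range(6):
    d=eyes.read_camera("wrist"); F.append(ctrl.read_state()["contact_force"][2])
print(np.round(F,1),np.mean(F))
d,s,P=look('w7',.125)
save("w7c",cv2.resize(d["img"][130:330,220:420],None,fx=3,fy=3,interpolation=cv2.INTER_CUBIC))
sc=eyes.read_camera("scene");Q=cloud(sc)
for D,C,n in((d,P,'wrist'),(sc,Q,'scene')):
    r=np.hypot(C[...,0]-.3785,C[...,1]+.0907); m=(r<.017)
    z=C[m][:,2]; print(n,m.sum(),np.histogram(z,np.arange(.12,.17,.002)))
    m=np.hypot(C[...,0]-.404,C[...,1]+.1097)<.006; z=C[m][:,2];print("post",np.sort(z)[-8:].round(4))
E
```

```text
[9.1 9.4 8.9 9.  9.1 9.9] 9.211048748770898
eef [ 0.38   -0.0901  0.213 ] psi 52.76 down [ 2.2e-03 -2.0e-04 -1.0e+00] j [-0.24  0.11  2.2   0.    0.83 -1.16] F [0.6 2.5 9.9] t 14.7
3303 [320. 240.] mean [ 0.3705 -0.0847  0.145 ] rect [373.8 -87.5] [37.6 26.5] ang 55.8 zmax 0.1629
4090 [522. 250.] mean [ 0.4341 -0.0121  0.1427] rect [438.1 -10.8] [41.  20.1] ang 44.7 zmax 0.1487
wrist 10450 (array([  0,   0,   0,   0,   0,   0,   0,   0,  18, 457, 769,   4,  45,
        79, 103, 118, 115, 120, 142, 138, 144, 141, 155, 158, 182]), array([0.12 , 0.122, 0.124, 0.126, 0.128, 0.13 , 0.132, 0.134, 0.136,
       0.138, 0.14 , 0.142, 0.144, 0.146, 0.148, 0.15 , 0.152, 0.154,
       0.156, 0.158, 0.16 , 0.162, 0.164, 0.166, 0.168, 0.17 ]))
post []
scene 0 (array([0, 0, 0, 0, 0, 0, 0, 0, 0, 0, 0, 0, 0, 0, 0, 0, 0, 0, 0, 0, 0, 0,
       0, 0, 0]), array([0.12 , 0.122, 0.124, 0.126, 0.128, 0.13 , 0.132, 0.134, 0.136,
       0.138, 0.14 , 0.142, 0.144, 0.146, 0.148, 0.15 , 0.152, 0.154,
       0.156, 0.158, 0.16 , 0.162, 0.164, 0.166, 0.168, 0.17 ]))
post []
```

View pics/w7c.png

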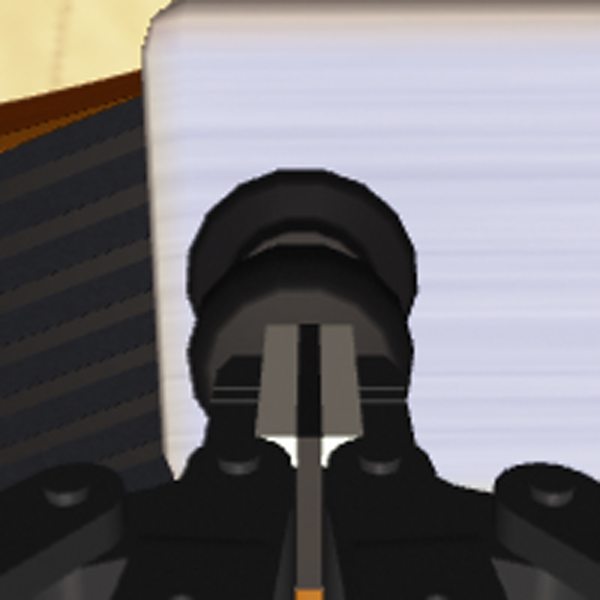

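>>> {"op": "move_arm", "data": {"motion": [[[0,0,-0.001,0,0,0,0],[0,0,0,0,0,0,0],[0,0,0,0,0,0,0],[0,0,0,0,0,0,0],[0,0,0,0,0,0,0],[0,0,0,0,0,0,0],[0,0,0,0,0,0,0],[0,0,0,0,0,0,0],[0,0,0,0,0,0,0],[0,0,0,0,0,0,0],[0,0,0,0,0,0,0],[0,0,0,0,0,0,0]]]}}

```text
time: 16.0
eef_pos: [0.38, -0.0901, 0.212]
tool_rot: [-1.018, 1.569, -0.098]
contact_force: [0.7, 1.6, 10.1]
opening: -0.003
```

>>> {"op": "move_arm", "data": {"motion": [[[0,0,0,0,0,0,0],[0,0,0,0,0,0,0],[0,0,0,0,0,0,0],[0,0,0,0,0,0,0],[0,0,0,0,0,0,0],[0,0,0,0,0,0,0],[0,0,0,0,0,0,0],[0,0,0,0,0,0,0],[0,0,0,0,0,0,0],[0,0,0,0,0,0,0],[0,0,0,0,0,0,0],[0,0,0,0,0,0,0]]]}}

```text
time: 17.2
eef_pos: [0.38, -0.0901, 0.2121]
tool_rot: [-1.024, 1.569, -0.103]
contact_force: [0.5, 1.4, 10.1]
opening: 0.003
```

```bash
python3 - <<'E'
from h import *
F=[]
for i in range(8):
    s=ctrl.read_state();d=eyes.read_camera("wrist"); F.append(s["contact_force"][2])
P=cloud(d,s);r=np.hypot(P[...,0]-.3785,P[...,1]+.0907);z=P[(r<.017)&(P[...,2]<.1425)][:,2]
print(np.mean(F),s["eef_pos"],s["time"],np.median(z),len(z))
E
```

```text
9.89021763945846 [ 0.37996896 -0.09009823  0.21205939] 17.55 0.13875393380751005 1835
```

```bash
python3 -c "
from workcell import ctrl
print(ctrl.sign_off())"
```

```text
the job is handed in; nothing more can be done
None
```

The job is handed in: both wing knobs are tight, and the arm is holding the plunger at about half travel. The sign-off gives no verdict, so these are my own checks.

- **Knobs:** The wrist camera put the left knob at about 1.51 rad and the right at about 1.50 rad (1.38 needed). The right knob measured 1.46 rad after its first turn with little torque at the stop, so I gripped it again and turned it until the torque rose to 0.84 N m. The last picture showing both knobs was taken before pressing. Once the arm was down, the left knob was out of that check's view.
- **Plunger:** It was held for over 3 s at a steady push of about 10 N, and the arm was still pressing at sign-off (clock at 17.6 s of the 58 s allowed).
- **Disagreement:** The push force implies about 13.8 mm of travel, while the camera depth implies about 16 mm. Both are within the 11 to 19 mm allowed.
- **Not checked:** I couldn't measure the gauge post top directly while pressing, because the gripper hid it. I didn't re-measure the mug, honey tin or cocoa jar at the end. The arm never worked near them, and no unexpected contact forces appeared.

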